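# Put the inspection stamp over the stamp-face camera

## Task

Check the printing face of the wooden inspection stamp: first turn the collar ring of the upright camera until its lug clicks in at the long mark, then stand the stamp upright in the cup of the swing arm. Then pull the spring index ring on the post up, swing the arm round one notch so that the cup comes over the camera (not over the white tile), and let the ring drop fully home in its notch. Leave the stamp standing in the cup, the collar at its mark, and the tape roll, ink pad and cutters where they lie.

Things in the scene. Friction and masses are not known exactly. Their poses are not given: they have to be found in the camera images.
- station: Fixed index station: aluminium base plate 170 x 370 x 10 mm carrying a grey post. Origin: on the bench surface on the post's vertical axis; z up. The plate reaches from 123 mm behind (-x) to 47 mm ahead (+x) of the axis. Seen along its own axes, the swing arm points to -x in its loading notch.
- swing (a joint): Angle of the swing arm about the post, rad, positive anticlockwise seen from above. There are three notches: 0 (loading notch, where it starts), +1.047 (+60 deg) and -1.047; end stops at +/-1.12. The arm is locked in its notch, with about 0.012 rad of play, unless the index ring is raised. It turns easily (0.03 N m) when free.
- cup_floor (a point): Middle of the inner floor (a glass window) of the cup at the end of the swing arm, 160 mm from the post's axis and 91 mm above the bench. The cup is a round aluminium rim, 44 mm outside (47 at the lip) and 36 mm inside diameter, its rim 24 mm above this floor. The floor stands 15 mm above the camera's top when the cup is over it.
- ring_grip (a point): On the axis of the spring index ring on top of the post, 130 mm above the bench with the ring home; rises and turns with it. The ring: dark steel knurled sleeve, 44 mm in diameter, 108 to 140 mm above the bench, on a flange 80 mm wide (103 to 108 mm, 3 mm above the arm's hub). A thin spindle with a 32 mm cap stands through it to 166 mm. Its x axis points from cup to post.
- index_ring (a joint): How far the index ring is pulled up, m: 0 fully home in a notch, 0.014 at its upper stop. Its spring pulls it down with about 5 N at home and 10 N at the top. Its pin is clear of the notches above 0.010; let go between two notches it stays up at about 0.010. Near a notch (within about 0.05 rad) it drops in by itself when let go.
- camera: Fixed upright camera on the base plate, 160 mm from the post's axis, at the +60 or the -60 deg notch (varies). Origin: centre of its underside, 10 mm above the bench. Grey foot 64 mm wide, housing 52 mm wide up to 30 mm, black barrel 42 mm wide from 52 to 66 mm above the origin. The long, wide white mark on the barrel lies towards the camera's own -x axis; short ticks mark the other click stops.
- lens (a point): Centre of the lens on the camera's top, 66 mm above the camera's underside.
- collar (a joint): Angle of the collar ring round the camera barrel, rad, anticlockwise positive seen from above: 0 when its lug is at the long mark (the setting wanted). Click stops every 0.4 rad, at -1.2, -0.8, -0.4, 0 and +0.4; it takes about 0.2 N m to turn past a click. It starts at a negative stop.
- collar_lug (a point): The aluminium lug on the outside of the collar ring, 30 mm from the camera's axis, 5 mm wide, standing out 5 mm from the ring, 41 mm above the camera's underside. The black knurled collar ring is 54 mm in diameter and 18 mm high; grip it across the diameter beside the lug.
- stamp: Loose turned wooden inspection stamp, standing upright on the bench left or right of the station, 27 mm in diameter at the foot, about 24 mm at the round head, narrower at the waist, 63 mm high, 25 to 50 g. Origin: centre of its underside, z up.
- tile_stand: Fixed low stand with a white ceramic reference tile on top, 60 mm in diameter and 45 mm high, at the notch opposite to the camera. Origin: centre of its underside. Not to be used.
- tape_roll: Loose roll of tape lying flat, 72 mm in diameter, 18 mm high; a bystander. It takes the place left or right where the stamp is not.
- ink_pad: Loose ink pad, 52 x 68 x 9 mm; a bystander.
- side_cutters: Loose side cutters with orange handles, 69 x 128 x 13 mm; a bystander.

How it is judged:
By the outcome, as a careful person would: the job done as asked, in the order asked, and still so for the second after the job is handed in, with the robot touching nothing.
It also fails if it takes over 72 s, if anything falls off the work surface, if the arm or the gripper's body presses on something with over 40 N, if the wrist force passes 120 N, or if a joint passes its speed limit or range.

## Robot

A 6-joint arm with a two-finger parallel gripper is mounted at the origin on the work surface; the furniture and walls round the work are solid. World frame = base frame: x ahead of the robot, y to its left, z up, the work surface at z = 0. Lengths are in m, angles in rad, forces in N, time in s.
With the tool pointing down it reaches from about 0.25 to 0.775 m from the base axis. Payload 4 kg.
Tool frame: the origin (TCP) lies midway between the tips of the shut fingers; the grasp point (between the pads) lies 19 mm behind it; z points along the fingers, x is the direction in which the jaws open and shut, and the axes are right-handed (so a half turn about z gives the same grasp; the last joint's range is limited). The gripper opens to 94 mm and grips with 3 to 60 N. Pads are 16 mm wide; open, the fingers measure 119 mm over their backs; the gripper's body (75 mm by 177 mm) begins 78 mm behind the grasp point.
Start: joints at [-1.33, 0.087, 1.371, -0, 1.684, -0.103], TCP at [0.185, -0.518, 0.169] pointing down, gripper open.
Joint ranges: [-3.1, 3.1], [-0.76, 2.03], [0.27, 2.55], [-1.08, 4.22], [0.17, 2.65], [-2.57, 2.57]. Speed limits (rad/s): [2.79, 2.79, 3.14, 3.14, 3.14, 3.14].

## Interface

Orientations are given as [roll, pitch, yaw] about the fixed x, y, z axes, in that order (R = Rz(yaw) Ry(pitch) Rx(roll)).
In Python, from bench import robot, eyes, close_job gives the robot as it stands.
- The arm moves only by the shell command python3 -m jog 'ROWS'. ROWS is JSON, a list of rows, each a list of 3 entries, a list of its own where there are three numbers: the turn, a rotation vector about the tool's x, y, z in degrees, then the shift along the tool's x, y, z in mm, then the closure, from -1 (fully open) to 1 (shut). In form: [[[wx, wy, wz], [x, y, z], claw], ...]. A call has 1 to 5 rows; each row is the pose to reach, as a shift and turn from the pose commanded when the call began, along the tool's axes at that moment; what a row does not reach only later rows make up. A row lasts 1/10 s, in which the tool goes at most 50 mm and 8.59 degrees, less where a joint would pass 70% of its speed; a pose out of reach is approached as far as the arm can. A call with a gripper value outside its range is refused whole. The fingers move at their own pace and stop on an object; the grip force is fixed at half the most. Time passes only in rows, so rows that repeat a pose let the fingers close. It gives the time, the measured TCP pose, the force and the opening at its end, in the units of the state.
- robot.get_obs(): the state, without advancing time (a new reading comes with each control period).
- eyes.snapshot(name): name is "side" or "top" or "wrist"; returns (picture, depth): 420x560x3 uint8, red, green, blue; 420x560 float32, m along the optical axis (not along the pixel's ray), 0 where there is no reading.
- eyes.camera_params(name): a dict with "mtx" (3x3 intrinsics, pixels), "world_to_cam" (4x4, takes a point from world to camera coordinates). Camera axes: x right, y up, looking along -z (the intrinsics and any distortion apply to the point x, -y, -z); pixel columns grow to the right and rows downward; lengths in m; the calibration is good to about 2 mm. A picture is of the moment at which its call begins: read the wrist's pose just before it. camera_params takes no time and is no camera call; for the wrist camera it gives the pose at the moment of the call.
- close_job(): hands the job in, once; it reports no verdict.
The state is a dict: "time": time; "joint_positions": joint angles; "qvel": joint speeds; "joint_torque": joint torques, N m; "tool_pos": TCP position; "ee_rot": TCP orientation; "wrist_force": force on the tool from outside, world axes, zero at the start; "wrist_torque": the same for the moment, N m; "width": finger opening in m.
Only numpy, scipy, OpenCV 4.12 (cv2) and the standard library are available. Lean on these libraries where they do the work, as an engineer would, in place of code of your own. Each camera call takes 0.05 s, during which the arm holds its last target. There are 200 camera calls.

## Working session

There is one attempt and no reset: what is moved stays moved. The work goes in short steps, Python scripts to look and compute and a shell command to move; the robot and the scene stay as the last step left them, time stands still between calls to the robot, and variables do not carry over. Pictures are saved under pics/ and viewed, about 8 in all and at most 12, crops included, and the job is handed in when it is done.

```bash
ls; mkdir -p pics; python3 - <<'E'
from bench import robot, eyes
import cv2,numpy as np
print(robot.get_obs())
a=[]
for n in ("top","side"):
    p,d=eyes.snapshot(n); c=eyes.camera_params(n); np.savez(f"{n}.npz",p=p,d=d,K=c["mtx"],T=c["world_to_cam"],**{k:v for k,v in c.items() if k not in("mtx","world_to_cam")}); print(n,c)
    cv2.imwrite(f"pics/{n}0.png",p[:,:,::-1])
E
```

```text
pics
{'time': 0.0, 'joint_positions': array([-1.33009812e+00,  8.79196071e-02,  1.37223581e+00, -3.50251821e-05,
        1.68364764e+00, -1.03103091e-01]), 'qvel': array([ 0.0022813 ,  0.00041839,  0.00105815, -0.00109106,  0.00083455,
       -0.00045752]), 'joint_torque': array([-2.12682258e-03, -3.40186250e+01, -3.02430224e+01,  7.15749850e-02,
        3.29425279e-02, -1.91505642e-04]), 'tool_pos': array([ 0.18521432, -0.51719098,  0.16813301]), 'ee_rot': array([-3.14139978e+00,  2.20225275e-03, -1.22699872e+00]), 'wrist_force': array([-0.12923395,  0.43936343, -0.77028045]), 'wrist_torque': array([ 0.05687199, -0.00338457, -0.03340042]), 'width': 0.09403651303354808}
top {'mtx': array([[386.79603619,   0.        , 279.69367126],
       [  0.        , 386.79603619, 210.93498046],
       [  0.        ,   0.        ,   1.        ]]), 'world_to_cam': array([[-0.01544768, -0.99987807, -0.00228556, -0.00460339],
       [ 0.99795715, -0.01555964,  0.0619631 , -0.59070439],
       [-0.06199111, -0.0013237 ,  0.99807582, -1.18265933],
       [ 0.        ,  0.        ,  0.        ,  1.        ]])}
side {'mtx': array([[431.13583588,   0.        , 283.43687186],
       [  0.        , 431.13583588, 200.08762519],
       [  0.        ,   0.        ,   1.        ]]), 'world_to_cam': array([[-0.91214115, -0.4098507 ,  0.00457492,  0.54337756],
       [ 0.14496209, -0.31213913,  0.93891169, -0.19744924],
       [-0.3833856 ,  0.85708317,  0.34412776, -1.02528643],
       [ 0.        ,  0.        ,  0.        ,  1.        ]])}
```

View pics/top0.png

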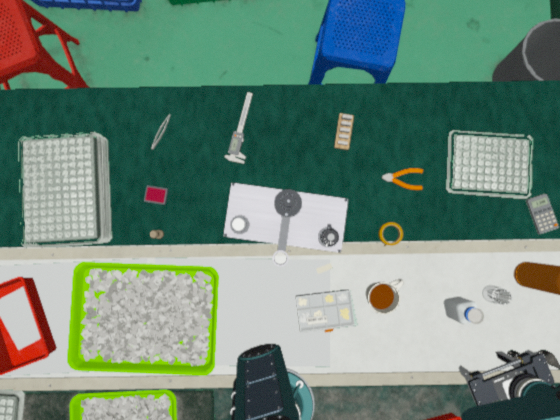

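View pics/side0.png

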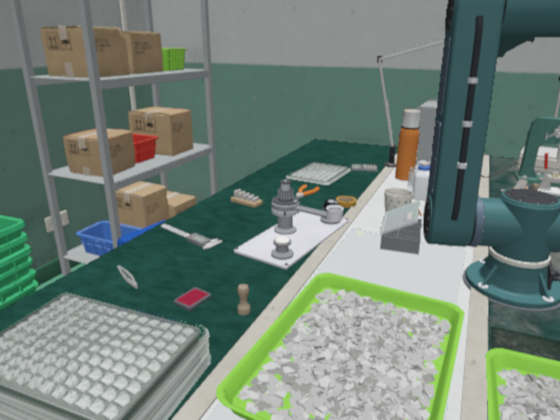

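```bash
cat > h.py <<'E'
import numpy as np,cv2
def ray(K,T,uv,z):
    "pixel -> world point on plane z"
    d=np.array([(uv[0]-K[0,2])/K[0,0],-(uv[1]-K[1,2])/K[1,1],-1.])
    R=T[:3,:3];o=-R.T@T[:3,3];w=R.T@d
    return o+w*(z-o[2])/w[2]
def proj(K,T,P):
    c=T[:3,:3]@np.array(P)+T[:3,3]; return np.array([K[0,0]*c[0]/-c[2]+K[0,2],K[1,1]*c[1]/c[2]+K[1,2]])
E
python3 - <<'E'
from h import *
f=np.load("top.npz");K,T,p,d=f["K"],f["T"],f["p"],f["d"]
for n,uv,z in [("ring cap",(288,203),.166),("cup",(280,257),.115),("cam top",(328,236),.076),("tile",(239,224),.045),("stamp head",(152,234),.06),("stamp foot",(159,234),.01),("tape",(391,233),.018),
 ("plateTL",(232,184),.01),("plateTR",(349,200),.01),("plateBR",(343,250),.01),("plateBL",(225,237),.01)]:
    print(n,ray(K,T,uv,z).round(4))
for n in["top","side"]:
    f=np.load(n+".npz");p=f["p"]
    c=p[130:270,130:400] if n=="top" else p[170:330,200:380]
    cv2.imwrite(f"pics/{n}c.png",cv2.resize(c[:,:,::-1],None,fx=2.9,fy=2.9,interpolation=2))
E
```

```text
ring cap [ 0.6027 -0.0369  0.166 ]
cup [ 0.4538 -0.0127  0.115 ]
cam top [ 0.5109 -0.1548  0.076 ]
tile [0.5512 0.1101 0.045 ]
stamp head [0.5249 0.3688 0.06  ]
stamp foot [0.5249 0.3635 0.01  ]
tape [ 0.5168 -0.3569  0.018 ]
plateTL [0.6782 0.1347 0.01  ]
plateTR [ 0.622  -0.2312  0.01  ]
plateBR [ 0.4665 -0.2085  0.01  ]
plateBL [0.5124 0.1578 0.01  ]
```

View pics/topc.png

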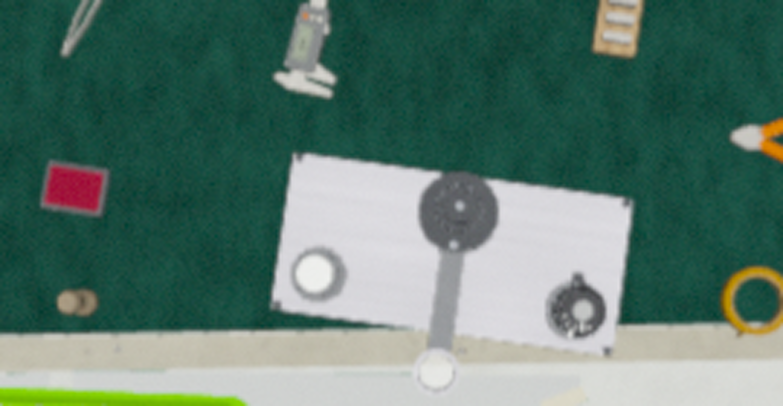

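```bash
cat > go.py <<'E'
import sys,numpy as np
from scipy.spatial.transform import Rotation as R
from bench import robot
o=robot.get_obs()
x,y,z,yaw=map(float,sys.argv[1:5])
A=R.from_euler('xyz',o["ee_rot"]);B=R.from_euler('xyz',[np.pi,0,np.radians(yaw)])
print("t",o["time"].__round__(2),"pos",o["tool_pos"].round(4),"yaw",np.degrees(o["ee_rot"]).round(1),"w",round(o["width"],4),"F",o["wrist_force"].round(1))
print("turn",np.degrees((A.inv()*B).as_rotvec()).round(1),"shift mm",(A.inv().apply(np.array([x,y,z])-o["tool_pos"])*1000).round(1))
E
python3 go.py 0.47 -0.15 0.32 -18
```

```text
t 0.1 pos [ 0.1852 -0.5173  0.1682] yaw [-1.80e+02  1.00e-01 -7.03e+01] w 0.0942 F [-0.5  0.2  0.3]
turn [ -0.1   0.1 -52.3] shift mm [-250.1 -391.9 -151.2]
```

```bash
python3 -m jog '[[[0,0,0],[0,0,-50],-1],[[0,0,0],[0,0,-100],-1],[[0,0,-8],[-10,-20,-150],-1],[[0,0,-16],[-35,-55,-150],-1],[[0,0,-24],[-60,-95,-150],-1]]'; python3 go.py 0.47 -0.15 0.32 -18
```

```text
time: 0.6
tool_pos: [0.2551, -0.4295, 0.3214]
ee_rot: [3.14, -0.004, -0.805]
wrist_force: [0.8, 0.2, -0.7]
width: 0.0939
t 0.6 pos [ 0.2551 -0.4295  0.3214] yaw [179.9  -0.2 -46.1] w 0.0939 F [ 0.8  0.2 -0.7]
turn [  0.1  -0.2 -28.1] shift mm [ -52.5 -348.7    0.7]
```

```bash
python3 -m jog '[[[0,0,-7],[-7,-45,0],-1],[[0,0,-14],[-14,-90,0],-1],[[0,0,-21],[-21,-135,0],-1],[[0,0,-28],[-28,-180,0],-1],[[0,0,-28],[-35,-225,0],-1]]'; python3 go.py 0.47 -0.15 0.32 -18
```

```text
time: 1.1
tool_pos: [0.3937, -0.2468, 0.3189]
ee_rot: [-3.141, 0.0, -0.318]
wrist_force: [-0.4, -0.6, 0.2]
width: 0.094
t 1.1 pos [ 0.3937 -0.2468  0.3189] yaw [-180.     0.   -18.2] w 0.094 F [-0.4 -0.6  0.2]
turn [-0.   0.  -0.2] shift mm [  42.2 -115.8   -1.1]
```

```bash
python3 -m jog '[[[0,0,0],[15,-40,0],-1],[[0,0,0],[30,-80,0],-1],[[0,0,0],[42,-116,0],-1],[[0,0,0],[42,-116,0],-1]]'; cat > wr.py <<'E'
import sys,cv2,numpy as np
from bench import robot,eyes
c=eyes.camera_params("wrist");p,d=eyes.snapshot("wrist")
n=sys.argv[1];np.savez(n+".npz",p=p,d=d,K=c["mtx"],T=c["world_to_cam"]);cv2.imwrite(f"pics/{n}.png",p[:,:,::-1])
o=robot.get_obs();print(o["tool_pos"].round(4),o["ee_rot"].round(3));T=c["world_to_cam"];print("cam at",(-T[:3,:3].T@T[:3,3]).round(3),"look",-T[2,:3].round(2),c["mtx"].round(0).tolist())
E
python3 wr.py w1
```

```text
time: 1.5
tool_pos: [0.471, -0.1481, 0.3181]
ee_rot: [-3.14, 0.002, -0.313]
wrist_force: [-0.1, -0.6, 0.2]
width: 0.0942
[ 0.47   -0.15    0.3184] [ 3.142e+00  2.000e-03 -3.150e-01]
cam at [ 0.496 -0.073  0.534] look [-0.08 -0.26 -0.96] [[318.0, 0.0, 276.0], [0.0, 318.0, 213.0], [0.0, 0.0, 1.0]]
```

View pics/w1.png

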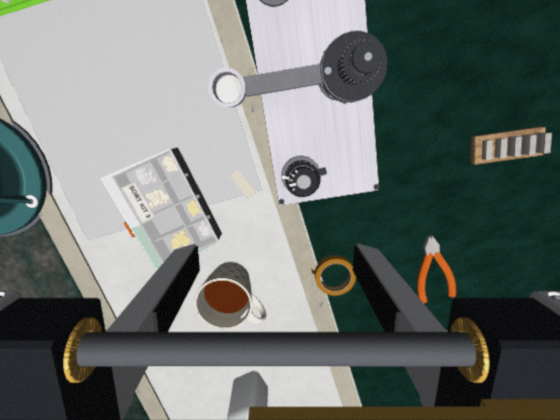

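```bash
python3 - <<'E'
from h import *
f=np.load("w1.npz");K,T,p=f["K"],f["T"],f["p"]
for n,uv,z in [("cap",(368,57),.166),("cup",(228,87),.115),("lens",(303,180),.076),("lug",(321,171),.051)]: print(n,ray(K,T,uv,z).round(4))
cv2.imwrite("pics/w1c.png",cv2.resize(p[150:210,260:345,::-1],None,fx=8,fy=8,interpolation=2))
E
```

```text
cap [ 0.6087 -0.0378  0.166 ]
cup [ 0.4524 -0.0127  0.115 ]
lens [ 0.5083 -0.1593  0.076 ]
lug [ 0.539  -0.1592  0.051 ]
```

View pics/w1c.png

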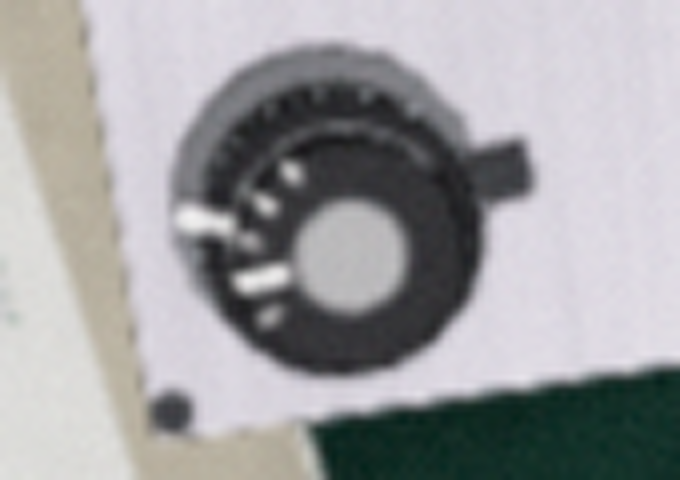

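```bash
python3 - <<'E'
from h import *
f=np.load("w1.npz");K,T,p=f["K"],f["T"],f["p"]
g=lambda u,v,z: ray(K,T,(260+u/8-.5,150+v/8-.5),z)
C=g(348,252,.076); print("lens",C)
for n,u,v,z in [("lug",205,222,.051),("long",260,280,.076),("t-.4",245,240,.076),("t-.8",265,203,.076),("t-1.2",292,173,.076),("t+.4",270,318,.076)]:
    q=g(u,v,z)-C; print(n,(q[:2]*1000).round(1),np.hypot(*q[:2]).round(4),np.degrees(np.arctan2(q[1],q[0])).round(1)%360)
E
python3 go.py 0.508 -0.160 0.125 -80
```

```text
lens [ 0.50786282 -0.16070872  0.076     ]
lug [-23.7   9.2] 0.0254 158.8
long [-16.7  -0. ] 0.0167 180.0
t-.4 [-17.2   7.9] 0.0189 155.4
t-.8 [-11.7  13.2] 0.0176 131.6
t-1.2 [-5.5 16.9] 0.0178 108.0
t+.4 [-17.1  -7.3] 0.0186 203.1
t 1.55 pos [ 0.47   -0.15    0.3184] yaw [ 1.80e+02  1.00e-01 -1.81e+01] w 0.094 F [ 0.4  0.2 -0.1]
turn [ 0.1  0.1 61.9] shift mm [ 39.6  -2.3 193.3]
```

```bash
python3 -m jog '[[[0,0,8],[10,0,30],-1],[[0,0,16],[20,0,60],-1],[[0,0,24],[30,-1,100],-1],[[0,0,32],[38,-3,140],-1],[[0,0,40],[38,-3,180],-1]]'; python3 go.py 0.508 -0.161 0.037 -81
```

```text
time: 2.05
tool_pos: [0.506, -0.1623, 0.1374]
ee_rot: [3.141, -0.0, -1.025]
wrist_force: [0.6, -0.5, 0.4]
width: 0.0938
t 2.05 pos [ 0.506  -0.1623  0.1374] yaw [180.   -0.  -58.7] w 0.0938 F [ 0.6 -0.5  0.4]
turn [ 0.  -0.  22.3] shift mm [-1.000e-01 -2.400e+00  1.004e+02]
```

```bash
python3 -m jog '[[[0,0,8],[0,-2,20],-1],[[0,0,16],[0,-2,40],-1],[[0,0,22],[0,-2,60],-1],[[0,0,22],[0,-2,80],-1],[[0,0,22],[0,-2,100],-1]]'; python3 go.py 0.508 -0.161 0.037 -81;python3 wr.py w2
```

```text
time: 2.55
tool_pos: [0.507, -0.1612, 0.0383]
ee_rot: [3.141, -0.0, -1.404]
wrist_force: [0.0, -0.5, 0.2]
width: 0.0943
t 2.55 pos [ 0.507  -0.1612  0.0383] yaw [180.   -0.  -80.4] w 0.0943 F [ 0.  -0.5  0.2]
turn [ 0.  -0.   0.6] shift mm [-0.  -1.   1.3]
[ 0.5044 -0.1601  0.0343] [ 3.135e+00  3.000e-03 -1.404e+00]
cam at [ 0.585 -0.147  0.254] look [-0.27 -0.05 -0.96] [[318.0, 0.0, 276.0], [0.0, 318.0, 213.0], [0.0, 0.0, 1.0]]
```

View pics/w2.png

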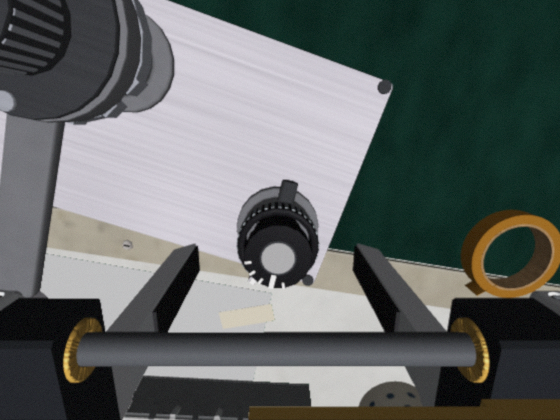

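```bash
python3 -c "
from h import *
f=np.load('w2.npz');print(ray(f['K'],f['T'],(278,258),.076))"; python3 go.py 0.508 -0.161 0.037 -81
```

```text
[ 0.50775142 -0.16176996  0.076     ]
t 2.6 pos [ 0.5044 -0.1601  0.0343] yaw [179.6   0.2 -80.4] w 0.0941 F [-1.8  0.7 -2. ]
turn [0.4 0.2 0.6] shift mm [ 1.5 -3.3 -2.7]
```

```bash
python3 -m jog '[[[0,0,0],[0,0,0],-1],[[0,0,0],[0,0,0],-1]]'; python3 go.py 0.508 -0.1615 0.037 -81
```

```text
time: 2.8
tool_pos: [0.5083, -0.1607, 0.0403]
ee_rot: [-3.141, -0.001, -1.403]
wrist_force: [1.2, -0.5, 0.4]
width: 0.0935
t 2.8 pos [ 0.5083 -0.1607  0.0403] yaw [-1.799e+02 -1.000e-01 -8.040e+01] w 0.0935 F [ 1.2 -0.5  0.4]
turn [-0.1 -0.1  0.6] shift mm [0.7 0.4 3.3]
```

```bash
python3 -m jog '[[[0,0,0],[0,0,1],1],[[0,0,0],[0,0,1],1],[[0,0,0],[0,0,1],1],[[0,0,0],[0,0,1],1],[[0,0,0],[0,0,1],1]]';python3 -m jog '[[[0,0,0],[0,0,0],1],[[0,0,0],[0,0,0],1],[[0,0,0],[0,0,0],1]]'; python3 go.py 0.508 -0.1615 0.037 -81
```

```text
time: 3.3
tool_pos: [0.5083, -0.1597, 0.0385]
ee_rot: [-3.141, -0.0, -1.401]
wrist_force: [-0.1, -1.6, 1.2]
width: 0.0575
time: 3.6
tool_pos: [0.5086, -0.1621, 0.0383]
ee_rot: [-3.141, -0.005, -1.402]
wrist_force: [1.4, -4.4, -2.4]
width: 0.0393
t 3.6 pos [ 0.5086 -0.1621  0.0383] yaw [-180.    -0.3  -80.3] w 0.0393 F [ 1.4 -4.4 -2.4]
turn [-0.  -0.3  0.7] shift mm [-0.7  0.5  1.3]
```

```bash
python3 -m jog '[[[0,0,0],[0,0,0],1],[[0,0,0],[0,0,0],1],[[0,0,0],[0,0,0],1]]';python3 wr.py w3; python3 - <<'E'
from bench import eyes
import cv2
p,d=eyes.snapshot("side");cv2.imwrite("pics/s3.png",cv2.resize(p[150:300,220:380,::-1],None,fx=4,fy=4))
E
```

```text
time: 3.9
tool_pos: [0.5086, -0.1621, 0.0383]
ee_rot: [-3.141, -0.005, -1.402]
wrist_force: [1.0, -5.2, -1.7]
width: 0.0396
[ 0.5086 -0.1621  0.0383] [-3.141 -0.005 -1.402]
cam at [ 0.586 -0.147  0.254] look [-0.27 -0.05 -0.96] [[318.0, 0.0, 276.0], [0.0, 318.0, 213.0], [0.0, 0.0, 1.0]]
```

View pics/w3.png

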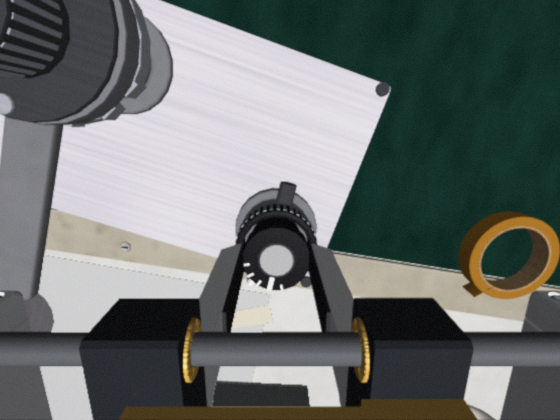

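```bash
python3 -c "
from h import *
f=np.load('w3.npz');K,T=f['K'],f['T']
for P in [(.5086,-.1621,.038),(.5086,-.1621,.057),(.508,-.162,.076),(.508,-.162,.051)]: print(P,proj(K,T,P).round(1))
d=f['d']; print(d[225:300:6,215:335:10].round(3))
import cv2
cv2.imwrite('pics/x.png',cv2.resize(np.hstack([f['p'][190:310,200:350,::-1]]),None,fx=5,fy=5,interpolation=2))"

```

```text
(0.5086, -0.1621, 0.038) [276.7 237.3]
(0.5086, -0.1621, 0.057) [276.9 247.1]
(0.508, -0.162, 0.076) [276.8 259.7]
(0.508, -0.162, 0.051) [276.6 244.6]
[[0.256 0.256 0.245 0.203 0.222 0.194 0.191 0.193 0.22  0.204 0.246 0.256]
 [0.259 0.258 0.248 0.205 0.193 0.187 0.188 0.187 0.19  0.205 0.248 0.258]
 [0.259 0.26  0.258 0.228 0.189 0.188 0.19  0.189 0.189 0.227 0.211 0.259]
 [0.26  0.259 0.209 0.197 0.189 0.19  0.189 0.    0.19  0.19  0.207 0.26 ]
 [0.262 0.182 0.182 0.191 0.192 0.19  0.189 0.191 0.191 0.19  0.182 0.183]
 [0.263 0.174 0.173 0.191 0.192 0.192 0.191 0.192 0.191 0.192 0.174 0.175]
 [0.165 0.165 0.167 0.192 0.191 0.191 0.191 0.191 0.192 0.194 0.17  0.166]
 [0.16  0.159 0.163 0.194 0.194 0.194 0.193 0.193 0.194 0.195 0.161 0.159]
 [0.153 0.153 0.157 0.214 0.195 0.194 0.193 0.195 0.195 0.195 0.159 0.153]
 [0.148 0.147 0.156 0.285 0.196 0.194 0.196 0.197 0.196 0.266 0.159 0.146]
 [0.142 0.141 0.156 0.288 0.288 0.199 0.199 0.198 0.283 0.268 0.16  0.141]
 [0.136 0.137 0.156 0.289 0.29  0.289 0.291 0.291 0.29  0.289 0.159 0.137]
 [0.132 0.135 0.154 0.291 0.292 0.291 0.292 0.292 0.293 0.292 0.16  0.135]]
```

View pics/x.png

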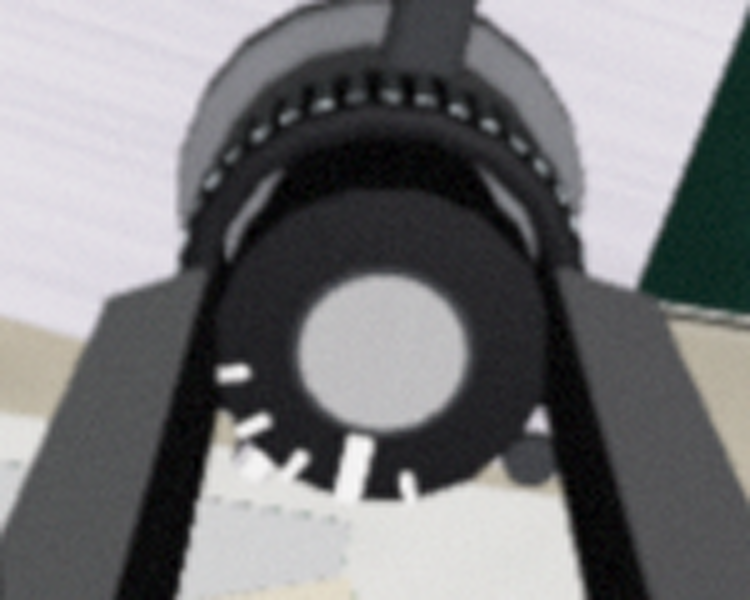

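```bash
python3 -c "
from h import *
f=np.load('w3.npz');K,T,d=f['K'],f['T'],f['d']
def P(u,v):
    z=d[v,u]; c=np.array([(u-K[0,2])/K[0,0]*z,-(v-K[1,2])/K[1,1]*z,-z]); return (T[:3,:3].T@(c-T[:3,3])).round(3)
for u in (224,229,234,238,242):
    print(u,[P(u,v).tolist() for v in (240,244,248,252,258)])
print('lens',P(276,258),'collar top',P(276,222))
"

```

```text
224 [[0.489, -0.122, 0.011], [0.485, -0.122, 0.01], [0.513, -0.13, 0.083], [0.513, -0.131, 0.088], [0.513, -0.132, 0.097]]
229 [[0.49, -0.126, 0.01], [0.487, -0.127, 0.011], [0.514, -0.133, 0.082], [0.514, -0.134, 0.088], [0.514, -0.135, 0.098]]
234 [[0.49, -0.13, 0.01], [0.487, -0.13, 0.01], [0.514, -0.136, 0.083], [0.514, -0.137, 0.089], [0.514, -0.138, 0.097]]
238 [[0.511, -0.136, 0.061], [0.515, -0.137, 0.077], [0.586, -0.147, 0.254], [0.514, -0.139, 0.087], [0.513, -0.139, 0.093]]
242 [[0.511, -0.139, 0.059], [0.508, -0.139, 0.06], [0.513, -0.14, 0.078], [0.511, -0.141, 0.08], [0.508, -0.141, 0.081]]
lens [ 0.51  -0.161  0.078] collar top [ 0.528 -0.158  0.066]
```

View pics/s3.png

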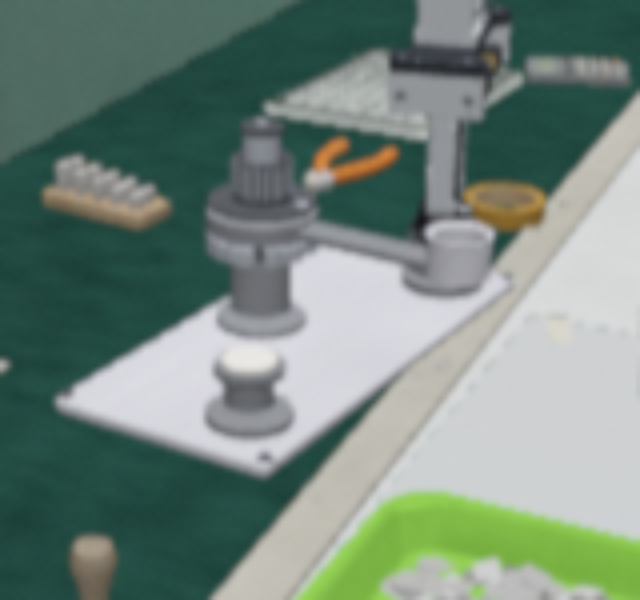

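```bash
python3 -m jog '[[[0,0,0],[0,0,0],-1],[[0,0,0],[0,0,0],-1],[[0,0,0],[0,0,0],-1],[[0,0,0],[0,0,0],-1],[[0,0,0],[0,0,0],-1]]';python3 -m jog '[[[0,0,0],[0,0,0],-1],[[0,0,0],[0,0,0],-1],[[0,0,0],[0,0,5],-1],[[0,0,0],[0,0,10],-1],[[0,0,0],[0,0,14],-1]]'; python3 -m jog '[[[0,0,0],[0,0,0],0],[[0,0,0],[0,0,0],1],[[0,0,0],[0,0,0],1],[[0,0,0],[0,0,0],1],[[0,0,0],[0,0,0],1]]';python3 -m jog '[[[0,0,0],[0,0,0],1],[[0,0,0],[0,0,0],1],[[0,0,0],[0,0,0],1],[[0,0,0],[0,0,0],1]]'; python3 wr.py w4;python3 -c "
from h import *
f=np.load('w4.npz');K,T,d=f['K'],f['T'],f['d']
def P(u,v):
    z=d[v,u]; c=np.array([(u-K[0,2])/K[0,0]*z,-(v-K[1,2])/K[1,1]*z,-z]); return (T[:3,:3].T@(c-T[:3,3])).round(3)
for u in (205,210,215,220,225,230,235,240):
    print(u,[P(u,v).tolist() for v in (225,232,240,248,256)])
"
```

```text
time: 4.5
tool_pos: [0.5081, -0.1594, 0.0383]
ee_rot: [-3.142, 0.0, -1.401]
wrist_force: [-0.6, 0.2, 0.4]
width: 0.0762
time: 5.0
tool_pos: [0.5077, -0.1595, 0.0234]
ee_rot: [3.141, 0.0, -1.401]
wrist_force: [0.9, -0.3, -0.0]
width: 0.094
time: 5.5
tool_pos: [0.5083, -0.1597, 0.0245]
ee_rot: [-3.141, -0.0, -1.402]
wrist_force: [-0.3, 0.3, -0.1]
width: 0.0574
time: 5.9
tool_pos: [0.5087, -0.1623, 0.0244]
ee_rot: [-3.141, -0.005, -1.402]
wrist_force: [1.1, -4.9, -1.6]
width: 0.0414
[ 0.5087 -0.1622  0.0244] [-3.141 -0.005 -1.402]
cam at [ 0.586 -0.147  0.24 ] look [-0.27 -0.05 -0.96] [[318.0, 0.0, 276.0], [0.0, 318.0, 213.0], [0.0, 0.0, 1.0]]
205 [[0.504, -0.108, 0.009], [0.499, -0.109, 0.011], [0.492, -0.109, 0.01], [0.486, -0.11, 0.01], [0.479, -0.111, 0.011]]
210 [[0.505, -0.112, 0.011], [0.499, -0.112, 0.009], [0.493, -0.113, 0.01], [0.486, -0.114, 0.01], [0.48, -0.114, 0.01]]
215 [[0.506, -0.115, 0.01], [0.501, -0.116, 0.012], [0.493, -0.117, 0.01], [0.487, -0.118, 0.011], [0.48, -0.118, 0.01]]
220 [[0.506, -0.119, 0.01], [0.501, -0.12, 0.01], [0.494, -0.121, 0.01], [0.488, -0.121, 0.011], [0.513, -0.13, 0.081]]
225 [[0.507, -0.123, 0.01], [0.502, -0.124, 0.011], [0.495, -0.124, 0.01], [0.513, -0.131, 0.069], [0.514, -0.133, 0.08]]
230 [[0.508, -0.127, 0.011], [0.502, -0.127, 0.01], [0.496, -0.128, 0.011], [0.513, -0.134, 0.068], [0.514, -0.135, 0.08]]
235 [[0.512, -0.131, 0.02], [0.507, -0.132, 0.022], [0.513, -0.135, 0.053], [0.514, -0.137, 0.069], [0.514, -0.138, 0.08]]
240 [[0.513, -0.135, 0.022], [0.521, -0.138, 0.059], [0.516, -0.138, 0.061], [0.513, -0.139, 0.065], [0.51, -0.14, 0.07]]
```

```bash
python3 -m jog '[[[0,0,0],[0,0,0],-1],[[0,0,0],[0,0,0],-1],[[0,0,0],[0,0,0],-1],[[0,0,0],[0,0,0],-1],[[0,0,0],[0,0,0],-1]]';python3 -m jog '[[[0,0,0],[0,0,0],-1],[[0,0,0],[0,0,0],-1],[[0,0,0],[0,0,4],-1],[[0,0,0],[0,0,8],-1],[[0,0,0],[0,0,11],-1]]'; python3 -m jog '[[[0,0,0],[0,0,0],0],[[0,0,0],[0,0,0],1],[[0,0,0],[0,0,0],1],[[0,0,0],[0,0,0],1],[[0,0,0],[0,0,0],1]]';python3 -m jog '[[[0,0,0],[0,0,0],1],[[0,0,0],[0,0,0],1],[[0,0,0],[0,0,0],1],[[0,0,0],[0,0,0],1]]'; python3 wr.py w5;python3 -c "
from h import *
f=np.load('w5.npz');K,T,d=f['K'],f['T'],f['d']
def P(u,v):
    z=d[v,u]; c=np.array([(u-K[0,2])/K[0,0]*z,-(v-K[1,2])/K[1,1]*z,-z]); return (T[:3,:3].T@(c-T[:3,3])).round(3)
for u in (215,220,225,230,235,240,315,320,325,330):
    print(u,[P(u,v).tolist() for v in (225,232,240,248,256)])
"
```

```text
time: 6.45
tool_pos: [0.5081, -0.1595, 0.0243]
ee_rot: [-3.142, 0.0, -1.401]
wrist_force: [-0.0, -0.1, 0.6]
width: 0.0781
time: 6.95
tool_pos: [0.5078, -0.1595, 0.0126]
ee_rot: [3.141, 0.0, -1.402]
wrist_force: [-0.1, -0.1, -0.0]
width: 0.0942
time: 7.45
tool_pos: [0.5084, -0.1606, 0.0136]
ee_rot: [-3.141, -0.002, -1.401]
wrist_force: [0.6, -6.3, -1.3]
width: 0.0573
time: 7.85
tool_pos: [0.5085, -0.162, 0.0136]
ee_rot: [-3.141, -0.004, -1.402]
wrist_force: [0.9, -5.3, -0.3]
width: 0.0536
[ 0.5085 -0.162   0.0136] [-3.141 -0.004 -1.402]
cam at [ 0.586 -0.147  0.229] look [-0.27 -0.05 -0.96] [[318.0, 0.0, 276.0], [0.0, 318.0, 213.0], [0.0, 0.0, 1.0]]
215 [[0.509, -0.117, 0.011], [0.504, -0.117, 0.011], [0.498, -0.118, 0.01], [0.512, -0.125, 0.058], [0.513, -0.127, 0.07]]
220 [[0.51, -0.12, 0.01], [0.504, -0.121, 0.009], [0.499, -0.122, 0.011], [0.513, -0.128, 0.06], [0.513, -0.13, 0.07]]
225 [[0.511, -0.124, 0.011], [0.505, -0.124, 0.01], [0.499, -0.125, 0.011], [0.513, -0.131, 0.058], [0.512, -0.132, 0.067]]
230 [[0.511, -0.127, 0.011], [0.506, -0.128, 0.01], [0.499, -0.129, 0.009], [0.512, -0.133, 0.054], [0.509, -0.134, 0.058]]
235 [[0.516, -0.132, 0.022], [0.511, -0.132, 0.022], [0.518, -0.135, 0.055], [0.515, -0.136, 0.06], [0.51, -0.137, 0.061]]
240 [[0.517, -0.135, 0.023], [0.521, -0.137, 0.05], [0.52, -0.139, 0.06], [0.516, -0.139, 0.06], [0.506, -0.139, 0.05]]
315 [[0.524, -0.186, 0.021], [0.52, -0.187, 0.023], [0.527, -0.181, 0.059], [0.523, -0.181, 0.061], [0.518, -0.182, 0.06]]
320 [[0.522, -0.191, 0.011], [0.52, -0.191, 0.019], [0.514, -0.192, 0.02], [0.522, -0.185, 0.059], [0.518, -0.185, 0.061]]
325 [[0.523, -0.195, 0.011], [0.517, -0.196, 0.01], [0.511, -0.197, 0.011], [0.523, -0.188, 0.058], [0.521, -0.187, 0.066]]
330 [[0.523, -0.199, 0.011], [0.518, -0.2, 0.01], [0.512, -0.201, 0.01], [0.523, -0.19, 0.059], [0.523, -0.188, 0.07]]
```

```bash
python3 -c "
from h import *
f=np.load('w3.npz');K,T=f['K'],f['T']
C=ray(K,T,(200+385/5-.5,190+352/5-.5),.076);print(C)
for n,u,v,z in [('lug',255,463,.051),('lug.056',255,463,.056),('long',355,467,.076),('t-.4',295,465,.076),('t-.8',252,427,.076),('t-1.2',232,374,.076),('t+.4',410,487,.076)]:
    q=ray(K,T,(200+u/5-.5,190+v/5-.5),z)-C;print(n,(q*1000).round(1),np.degrees(np.arctan2(q[1],q[0]))%360)
import cv2
f=np.load('w5.npz');cv2.imwrite('pics/w5c.png',cv2.resize(f['p'][200:320,200:350,::-1],None,fx=5,fy=5,interpolation=2))
"
```

```text
[ 0.50785059 -0.16181698  0.076     ]
lug [-30.8  13.2 -25. ] 156.74126760219028
lug.056 [-28.1  13.3 -20. ] 154.7324960559436
long [-15.9   1.1   0. ] 176.1142385252809
t-.4 [-16.8   8.5  -0. ] 153.2909305615725
t-.8 [-12.6  14.5   0. ] 130.97953122119478
t-1.2 [-5.9 17.9  0. ] 108.372422372401
t+.4 [-17.4  -6.1   0. ] 199.35194417075826
```

```bash
python3 -m jog '[[[0,0,-5],[0,0,0],1],[[0,0,-10],[0,0,0],1],[[0,0,-15],[0,0,0],1],[[0,0,-20],[0,0,0],1],[[0,0,-24],[0,0,0],1]]';python3 -m jog '[[[0,0,0],[0,0,0],1],[[0,0,0],[0,0,0],1]]';python3 wr.py w6;python3 -c "
from h import *
f=np.load('w6.npz');cv2.imwrite('pics/w6c.png',cv2.resize(f['p'][200:320,200:350,::-1],None,fx=5,fy=5,interpolation=2))
"; python3 go.py 0.508 -.162 .014 -58
```

```text
time: 8.4
tool_pos: [0.5083, -0.1621, 0.0136]
ee_rot: [3.14, -0.004, -0.98]
wrist_force: [1.2, -6.0, -1.6]
width: 0.0536
time: 8.6
tool_pos: [0.5083, -0.162, 0.0136]
ee_rot: [3.14, -0.004, -0.984]
wrist_force: [0.4, -5.2, -0.9]
width: 0.0538
[ 0.5084 -0.162   0.0136] [ 3.14  -0.004 -0.984]
cam at [ 0.574 -0.117  0.229] look [-0.22 -0.15 -0.96] [[318.0, 0.0, 276.0], [0.0, 318.0, 213.0], [0.0, 0.0, 1.0]]
t 8.65 pos [ 0.5084 -0.162   0.0136] yaw [179.9  -0.2 -56.4] w 0.0538 F [ 0.5 -5.3 -0.7]
turn [ 0.1 -0.2  1.6] shift mm [-0.2  0.3 -0.4]
```

View pics/w6c.png

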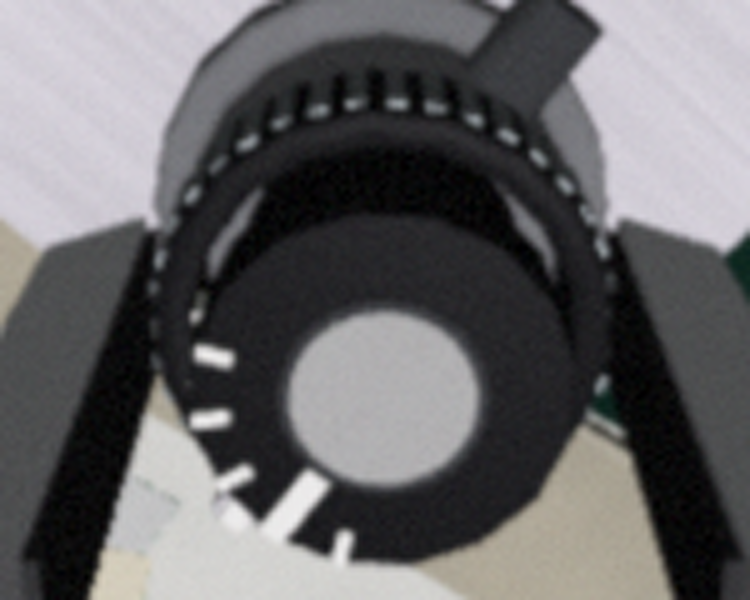

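```bash
cat > ang.py <<'E'
from h import *
f=np.load('w6.npz');K,T=f['K'],f['T']
g=lambda u,v,z:ray(K,T,(200+u/5-.5,200+v/5-.5),z)
C=g(383,398,.076);print(C)
for n,u,v,z in [('lug',235,513,.051),('lug',235,513,.056),('long',295,505,.076),('t-.4',235,480,.076),('t-.8',210,420,.076),('t-1.2',215,355,.076),('t+.4',345,545,.076)]:
    q=g(u,v,z)-C;print(n,(q*1000).round(1),np.degrees(np.arctan2(q[1],q[0]))%360)
E
python3 ang.py
```

```text
[ 0.50774093 -0.16167542  0.076     ]
lug [-34.5  -0.6 -25. ] 180.9745029266361
lug [-31.7   0.7 -20. ] 178.7593725057393
long [-16.    0.9   0. ] 176.88949064272495
t-.4 [-17.    7.9   0. ] 154.9829832140199
t-.8 [-12.4  14.    0. ] 131.48876093407452
t-1.2 [-5.6 17.6  0. ] 107.7208523386534
t+.4 [-17.1  -6.4   0. ] 200.42885027747053
```

```bash
python3 -m jog '[[[0,0,0],[0,0,0],-1],[[0,0,0],[0,0,0],-1],[[0,0,0],[0,0,0],-1],[[0,0,0],[0,0,0],-1],[[0,0,0],[0,0,0],-1]]' >/dev/null;python3 -m jog '[[[0,0,0],[0,0,0],-1],[[0,0,0],[0,0,0],-1],[[0,0,0],[0,0,-30],-1],[[0,0,0],[0,0,-70],-1],[[0,0,0],[0,0,-110],-1]]'; python3 -m jog '[[[0,0,0],[0,0,-40],-1],[[0,0,0],[0,0,-80],-1],[[0,0,0],[0,0,-80],-1],[[0,0,0],[0,0,-80],-1]]';python3 wr.py w7;python3 go.py .50 .30 .25 25; python3 -c "
from h import *
f=np.load('w7.npz');K,T=f['K'],f['T']
u,v=proj(K,T,(.508,-.162,.06)).astype(int);print(u,v)
cv2.imwrite('pics/w7c.png',cv2.resize(f['p'][v-40:v+40,u-50:u+50,::-1],None,fx=7,fy=7,interpolation=2))
"
```

```text
time: 9.65
tool_pos: [0.5075, -0.1593, 0.1239]
ee_rot: [3.141, 0.001, -0.983]
wrist_force: [0.9, -0.2, 0.1]
width: 0.0941
time: 10.05
tool_pos: [0.5087, -0.1599, 0.2045]
ee_rot: [-3.14, -0.002, -0.983]
wrist_force: [0.1, -0.6, -0.7]
width: 0.0941
[ 0.5079 -0.1596  0.2026] [ 3.141e+00  1.000e-03 -9.830e-01]
cam at [ 0.574 -0.115  0.421] look [-0.22 -0.15 -0.96] [[318.0, 0.0, 276.0], [0.0, 318.0, 213.0], [0.0, 0.0, 1.0]]
t 10.1 pos [ 0.5079 -0.1596  0.2026] yaw [180.    0.  -56.3] w 0.0942 F [0.7 0.9 0.2]
turn [ -0.    0.  -81.3] shift mm [-386.7 -248.4  -47.3]
277 196
```

View pics/w7c.png

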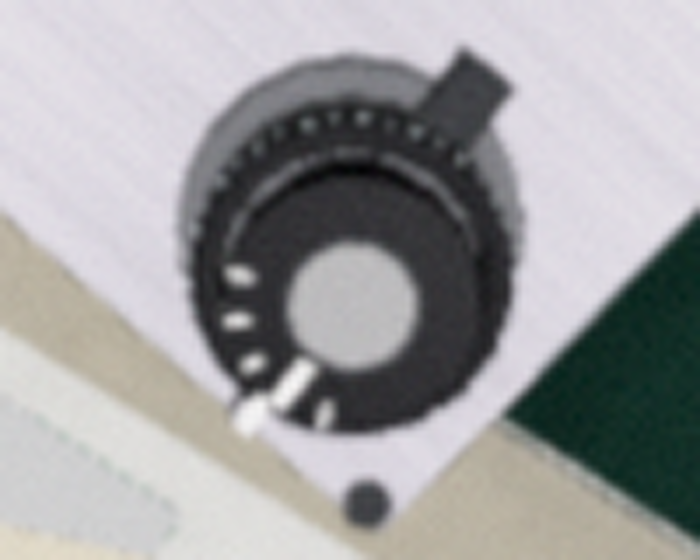

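```bash
python3 -m jog '[[[0,0,-8],[-36,-22,-20],-1],[[0,0,-16],[-74,-46,-40],-1],[[0,0,-24],[-112,-71,-47],-1],[[0,0,-32],[-150,-96,-47],-1],[[0,0,-40],[-188,-121,-47],-1]]'; python3 go.py .50 .30 .25 25
```

```text
time: 10.6
tool_pos: [0.5034, 0.0655, 0.2481]
ee_rot: [3.14, 0.003, -0.279]
wrist_force: [1.2, 0.5, 0.1]
width: 0.0939
t 10.6 pos [0.5034 0.0655 0.2481] yaw [179.9   0.2 -16. ] w 0.0939 F [1.2 0.5 0.1]
turn [ -0.    0.2 -41. ] shift mm [ -67.9 -224.5   -1.9]
```

```bash
python3 -m jog '[[[0,0,-8],[-13,-44,0],-1],[[0,0,-16],[-26,-88,0],-1],[[0,0,-24],[-39,-132,0],-1],[[0,0,-32],[-53,-176,0],-1],[[0,0,-40],[-68,-220,0],-1]]'; python3 -m jog '[[[0,0,0],[0,0,0],-1],[[0,0,0],[0,0,0],-1]]'; python3 wr.py w8; python3 - <<'E'
from h import *
f=np.load('w8.npz');K,T,p,d=f['K'],f['T'],f['p'],f['d']
u,v=proj(K,T,(.525,.366,.03)).astype(int);print(u,v)
# segment points above the bench near the stamp with depth
V,U=np.mgrid[0:420,0:560];c=np.stack([(U-K[0,2])/K[0,0]*d,-(V-K[1,2])/K[1,1]*d,-d],-1)
W=(c-T[:3,3])@T[:3,:3]
m=(d>0)&(np.hypot(W[...,0]-.525,W[...,1]-.366)<.05)&(W[...,2]>.004)&(W[...,2]<.09)
print(m.sum(),W[m].min(0),W[m].max(0))
for a,b in((.005,.012),(.012,.03),(.03,.045),(.045,.056),(.056,.07)):
    s=m&(W[...,2]>a)&(W[...,2]<=b)
    if s.sum():print(a,s.sum(),W[s].mean(0).round(4),W[s].min(0).round(4),W[s].max(0).round(4))
s=m&(W[...,2]>.056);(x,y),r=cv2.minEnclosingCircle(np.argwhere(s)[:,::-1].astype(np.float32));print(x,y,r,ray(K,T,(x,y),.058))
print(p[v-3:v+4:3,u-6:u+7:3].tolist())
E
```

```text
time: 11.1
tool_pos: [0.4998, 0.2955, 0.2472]
ee_rot: [3.141, 0.005, 0.419]
wrist_force: [0.5, -0.4, 0.2]
width: 0.0941
time: 11.3
tool_pos: [0.4999, 0.2944, 0.2473]
ee_rot: [3.141, 0.005, 0.415]
wrist_force: [0.1, -0.1, -0.3]
width: 0.094
[0.5004 0.2934 0.2481] [3.141 0.004 0.413]
cam at [0.469 0.368 0.463] look [ 0.1  -0.25 -0.96] [[318.0, 0.0, 276.0], [0.0, 318.0, 213.0], [0.0, 0.0, 1.0]]
315 141
397 [0.51096467 0.35252182 0.00597068] [0.53673604 0.37888501 0.06446668]
0.005 10 [0.5136 0.3698 0.0095] [0.511  0.3571 0.006 ] [0.5185 0.378  0.0117]
0.012 72 [0.5158 0.3656 0.0156] [0.5113 0.3525 0.012 ] [0.5238 0.3789 0.0205]
0.045 27 [0.5222 0.3647 0.0546] [0.5123 0.3538 0.0523] [0.5367 0.3782 0.056 ]
0.056 288 [0.5237 0.3661 0.0612] [0.5127 0.3548 0.0561] [0.5357 0.3776 0.0645]
317.375 142.8125 9.62692642211914 [0.52411149 0.36621369 0.058     ]
[[[125, 108, 88], [134, 118, 95], [189, 170, 144], [196, 176, 148], [185, 165, 138]], [[110, 92, 76], [180, 159, 135], [177, 157, 134], [189, 169, 142], [179, 158, 132]], [[117, 103, 84], [185, 167, 142], [183, 162, 138], [182, 159, 134], [173, 153, 126]]]
```

```bash
python3 go.py .524 .366 -.003 24
```

```text
t 11.35 pos [0.5004 0.2934 0.2481] yaw [179.9   0.2  23.7] w 0.0939 F [-0.2  0.7  0.3]
turn [ 0.1  0.2 -0.3] shift mm [ 51.7 -57.2 250.9]
```

```bash
python3 -m jog '[[[0,0,0],[25,-28,30],-1],[[0,0,0],[52,-57,60],-1],[[0,0,0],[52,-57,100],-1],[[0,0,0],[52,-57,140],-1],[[0,0,0],[52,-57,180],-1]]'; python3 go.py .524 .366 -.003 24
```

```text
time: 11.85
tool_pos: [0.5261, 0.365, 0.0681]
ee_rot: [3.141, 0.001, 0.41]
wrist_force: [-0.1, 0.1, -0.9]
width: 0.0939
t 11.85 pos [0.5261 0.365  0.0681] yaw [1.80e+02 1.00e-01 2.35e+01] w 0.0939 F [-0.1  0.1 -0.9]
turn [ 0.   0.1 -0.5] shift mm [-1.4 -1.8 71.1]
```

```bash
python3 -m jog '[[[0,0,0],[-1,-1,20],-1],[[0,0,0],[-1,-1,40],-1],[[0,0,0],[-1,-1,55],-1],[[0,0,0],[-1,-1,65],-1],[[0,0,0],[-1,-1,70],-1]]'; python3 -m jog '[[[0,0,0],[0,0,0],-1],[[0,0,0],[0,0,0],-1]]';python3 go.py .524 .366 -.003 24
```

```text
time: 12.35
tool_pos: [0.5244, 0.3666, -0.0006]
ee_rot: [3.141, 0.001, 0.412]
wrist_force: [0.1, 0.4, 0.4]
width: 0.0939
time: 12.55
tool_pos: [0.5251, 0.368, 0.0014]
ee_rot: [-3.141, -0.002, 0.413]
wrist_force: [-0.2, -0.6, 0.7]
width: 0.094
t 12.55 pos [0.5251 0.368  0.0014] yaw [-1.80e+02 -1.00e-01  2.37e+01] w 0.094 F [-0.2 -0.6  0.7]
turn [-0.  -0.1 -0.3] shift mm [-1.8  1.4  4.4]
```

```bash
python3 -m jog '[[[0,0,0],[-1,1,3],-1],[[0,0,0],[-1,1,3],0],[[0,0,0],[-1,1,3],0.4],[[0,0,0],[-1,1,3],0.6],[[0,0,0],[-1,1,3],1]]'; python3 -m jog '[[[0,0,0],[0,0,0],1],[[0,0,0],[0,0,0],1],[[0,0,0],[0,0,0],1],[[0,0,0],[0,0,0],1],[[0,0,0],[0,0,0],1]]';python3 -m jog '[[[0,0,0],[0,0,0],1],[[0,0,0],[0,0,0],1],[[0,0,0],[0,0,0],1],[[0,0,0],[0,0,0],1]]';python3 wr.py w9
```

```text
time: 13.05
tool_pos: [0.5239, 0.3665, -0.0026]
ee_rot: [3.142, -0.0, 0.414]
wrist_force: [-0.4, 0.4, 1.2]
width: 0.0655
time: 13.55
tool_pos: [0.5239, 0.3664, -0.0028]
ee_rot: [3.142, -0.0, 0.414]
wrist_force: [0.3, 0.6, -0.4]
width: 0.0256
time: 13.95
tool_pos: [0.5238, 0.3664, -0.0028]
ee_rot: [3.142, 0.0, 0.414]
wrist_force: [0.2, -0.4, 0.8]
width: 0.0226
[ 0.5238  0.3664 -0.0028] [3.141 0.    0.414]
cam at [0.492 0.439 0.213] look [ 0.11 -0.25 -0.96] [[318.0, 0.0, 276.0], [0.0, 318.0, 213.0], [0.0, 0.0, 1.0]]
```

```bash
python3 -m jog '[[[0,0,0],[0,0,-20],1],[[0,0,0],[0,0,-60],1],[[0,0,0],[0,0,-105],1],[[0,0,0],[0,0,-150],1],[[0,0,0],[0,0,-200],1]]'; python3 go.py .4525 -.013 .20 24
```

```text
time: 14.5
tool_pos: [0.5231, 0.366, 0.198]
ee_rot: [3.141, 0.002, 0.414]
wrist_force: [1.0, -0.3, -0.6]
width: 0.0226
t 14.5 pos [0.5231 0.366  0.198 ] yaw [1.80e+02 1.00e-01 2.37e+01] w 0.0226 F [ 1.  -0.3 -0.6]
turn [ 0.   0.1 -0.3] shift mm [-217.   318.7   -1.5]
```

```bash
python3 -m jog '[[[0,0,0],[-20,30,0],1],[[0,0,0],[-46,68,0],1],[[0,0,0],[-73,108,0],1],[[0,0,0],[-100,147,0],1],[[0,0,0],[-127,186,0],1]]'; python3 -m jog '[[[0,0,0],[-27,40,0],1],[[0,0,0],[-50,75,0],1],[[0,0,0],[-70,105,0],1],[[0,0,0],[-85,127,0],1],[[0,0,0],[-90,133,0],1]]';python3 -m jog '[[[0,0,0],[0,0,0],1],[[0,0,0],[0,0,0],1]]'; python3 wr.py wa; python3 - <<'E'
from h import *
f=np.load('wa.npz');K,T,p,d=f['K'],f['T'],f['p'],f['d']
print(proj(K,T,(.4525,-.013,.115)))
V,U=np.mgrid[0:420,0:560];c=np.stack([(U-K[0,2])/K[0,0]*d,-(V-K[1,2])/K[1,1]*d,-d],-1)
W=(c-T[:3,3])@T[:3,:3]
m=(d>0)&(np.hypot(W[...,0]-.4525,W[...,1]+.013)<.035)&(W[...,2]>.108)&(W[...,2]<.122)
print("rim",m.sum(),W[m].min(0),W[m].max(0))
A=W[m];M=np.c_[2*A[:,:2],np.ones(len(A))];s=np.linalg.lstsq(M,(A[:,:2]**2).sum(1),rcond=None)[0];print("fit",s[:2],np.sqrt(s[2]+s[0]**2+s[1]**2))
E
python3 go.py .4525 -.013 .15 24
```

```text
time: 15.0
tool_pos: [0.4816, 0.1434, 0.1972]
ee_rot: [3.141, -0.0, 0.414]
wrist_force: [0.6, -1.0, -0.3]
width: 0.0225
time: 15.5
tool_pos: [0.4528, -0.0151, 0.1974]
ee_rot: [3.141, -0.0, 0.41]
wrist_force: [0.6, 0.3, -0.4]
width: 0.0227
time: 15.7
tool_pos: [0.4535, -0.012, 0.1973]
ee_rot: [-3.141, -0.0, 0.414]
wrist_force: [-0.2, 0.3, -0.7]
width: 0.0224
[ 0.4536 -0.0118  0.1972] [-3.141 -0.     0.415]
cam at [0.422 0.061 0.413] look [ 0.11 -0.25 -0.96] [[318.0, 0.0, 276.0], [0.0, 318.0, 213.0], [0.0, 0.0, 1.0]]
[274.121191   209.01791592]
rim 628 [ 0.4272794  -0.03462042  0.10804299] [0.47245734 0.01054693 0.11740486]
fit [ 0.44958103 -0.01145425] 0.020184063666286937
t 15.75 pos [ 0.4536 -0.0118  0.1972] yaw [-180.    -0.    23.8] w 0.0227 F [-0.4 -0.1 -0.3]
turn [-0.  -0.  -0.2] shift mm [-1.5  0.7 47.2]
```

```bash
python3 -m jog '[[[0,0,0],[-3,1,15],1],[[0,0,0],[-3,1,35],1],[[0,0,0],[-3,1,55],1],[[0,0,0],[-3,1,72],1],[[0,0,0],[-3,1,75],1]]';python3 -m jog '[[[0,0,0],[0,0,0],1],[[0,0,0],[0,0,0],1],[[0,0,0],[0,0,0],1]]'; python3 wr.py wb; python3 - <<'E'
from h import *
f=np.load('wb.npz');K,T,p,d=f['K'],f['T'],f['p'],f['d']
V,U=np.mgrid[0:420,0:560];c=np.stack([(U-K[0,2])/K[0,0]*d,-(V-K[1,2])/K[1,1]*d,-d],-1)
W=(c-T[:3,3])@T[:3,:3]
m=(d>0)&(np.hypot(W[...,0]-.4505,W[...,1]+.012)<.03)&(W[...,2]>.112)&(W[...,2]<.118)
A=W[m];M=np.c_[2*A[:,:2],np.ones(len(A))];s=np.linalg.lstsq(M,(A[:,:2]**2).sum(1),rcond=None)[0];print("rim",m.sum(),A.min(0),A.max(0),"fit",s[:2],np.sqrt(s[2]+s[0]**2+s[1]**2))
m=(d>0)&(np.hypot(W[...,0]-.4505,W[...,1]+.012)<.02)&(W[...,2]>.16)&(W[...,2]<.19);print("stamp head",m.sum(),W[m].min(0),W[m].max(0))
E
python3 go.py .4505 -.012 .0885 24
```

```text
time: 16.25
tool_pos: [0.4496, -0.0135, 0.1197]
ee_rot: [-3.139, 0.004, 0.416]
wrist_force: [-0.6, -0.2, -0.9]
width: 0.0223
time: 16.55
tool_pos: [0.4519, -0.0149, 0.1236]
ee_rot: [3.14, -0.002, 0.414]
wrist_force: [0.7, 0.8, -0.6]
width: 0.0225
[ 0.4518 -0.015   0.1234] [ 3.14e+00 -2.00e-03  4.14e-01]
cam at [0.42  0.058 0.339] look [ 0.11 -0.25 -0.96] [[318.0, 0.0, 276.0], [0.0, 318.0, 213.0], [0.0, 0.0, 1.0]]
rim 704 [ 0.42711946 -0.02927347  0.11206313] [0.47279935 0.01048307 0.11713722] fit [ 0.44971898 -0.01160335] 0.020347016524461397
stamp head 2289 [ 0.43053971 -0.02564931  0.16006364] [0.46506543 0.00239849 0.18999426]
t 16.6 pos [ 0.4518 -0.015   0.1234] yaw [ 1.799e+02 -1.000e-01  2.370e+01] w 0.0225 F [ 0.4 -0.2  0.2]
turn [ 0.1 -0.1 -0.3] shift mm [-0.  -3.3 34.9]
```

```bash
python3 -m jog '[[[0,0,0],[0,-4,0],1],[[0,0,0],[0,-4,5],1],[[0,0,0],[0,-4,10],1],[[0,0,0],[0,-4,15],1]]';python3 -m jog '[[[0,0,0],[0,0,4],1],[[0,0,0],[0,0,8],1],[[0,0,0],[0,0,8],1]]'; python3 go.py .4500 -.0118 .0885 24
```

```text
time: 17.0
tool_pos: [0.4492, -0.0114, 0.1067]
ee_rot: [-3.142, 0.0, 0.414]
wrist_force: [0.0, 0.1, -0.4]
width: 0.0224
time: 17.3
tool_pos: [0.4488, -0.0113, 0.0983]
ee_rot: [-3.141, 0.001, 0.414]
wrist_force: [-0.6, -0.2, -0.8]
width: 0.0222
t 17.3 pos [ 0.4488 -0.0113  0.0983] yaw [-1.80e+02  1.00e-01  2.37e+01] w 0.0222 F [-0.6 -0.2 -0.8]
turn [-0.   0.1 -0.3] shift mm [0.9 0.9 9.8]
```

No contact, and the foot is inside the rim. I'll lower it to the floor.

```bash
python3 -m jog '[[[0,0,0],[1,1,3],1],[[0,0,0],[1,1,6],1],[[0,0,0],[1,1,8],1],[[0,0,0],[1,1,9],1],[[0,0,0],[1,1,9],1]]'; python3 go.py .4500 -.0118 .0885 24
```

```text
time: 17.8
tool_pos: [0.4506, -0.0119, 0.0901]
ee_rot: [-3.142, 0.0, 0.414]
wrist_force: [0.0, -0.6, -1.6]
width: 0.0224
t 17.8 pos [ 0.4506 -0.0119  0.0901] yaw [-180.     0.    23.7] w 0.0224 F [ 0.  -0.6 -1.6]
turn [-0.   0.  -0.3] shift mm [-0.5 -0.3  1.6]
```

```bash
python3 -m jog '[[[0,0,0],[0,0,1],1],[[0,0,0],[0,0,2],1],[[0,0,0],[0,0,2],1]]'; python3 go.py .4500 -.0118 .0885 24
```

```text
time: 18.1
tool_pos: [0.4507, -0.0119, 0.0882]
ee_rot: [3.141, -0.0, 0.414]
wrist_force: [-0.1, -0.6, -0.8]
width: 0.0229
t 18.1 pos [ 0.4507 -0.0119  0.0882] yaw [180.   -0.   23.7] w 0.0229 F [-0.1 -0.6 -0.8]
turn [ 0.  -0.  -0.3] shift mm [-0.6 -0.4 -0.3]
```

```bash
python3 -m jog '[[[0,0,0],[0,0,1],1],[[0,0,0],[0,0,1.5],1],[[0,0,0],[0,0,1.5],1]]'; python3 -m jog '[[[0,0,0],[0,0,0],0.5],[[0,0,0],[0,0,0],0],[[0,0,0],[0,0,0],-1],[[0,0,0],[0,0,0],-1],[[0,0,0],[0,0,0],-1]]';python3 -m jog '[[[0,0,0],[0,0,0],-1],[[0,0,0],[0,0,0],-1],[[0,0,0],[0,0,0],-1],[[0,0,0],[0,0,0],-1],[[0,0,0],[0,0,0],-1]]';python3 -m jog '[[[0,0,0],[0,0,-30],-1],[[0,0,0],[0,0,-70],-1],[[0,0,0],[0,0,-110],-1],[[0,0,0],[0,0,-110],-1]]';  python3 wr.py wc; cat > chk.py <<'E'
import sys
from h import *
f=np.load(sys.argv[1]+'.npz');K,T,p,d=f['K'],f['T'],f['p'],f['d'];cx,cy=float(sys.argv[2]),float(sys.argv[3])
V,U=np.mgrid[0:420,0:560];c=np.stack([(U-K[0,2])/K[0,0]*d,-(V-K[1,2])/K[1,1]*d,-d],-1)
W=(c-T[:3,3])@T[:3,:3]
for n,a,b in(("rim",.11,.118),("stamp",.145,.162)):
    m=(d>0)&(np.hypot(W[...,0]-cx,W[...,1]-cy)<.03)&(W[...,2]>a)&(W[...,2]<b);A=W[m]
    if len(A):print(n,len(A),A.min(0).round(4),A.max(0).round(4),A.mean(0).round(4))
E
python3 chk.py wc .45 -.012; python3 go.py .607 -.038 .20 24
python3 - <<'E'
from h import *
f=np.load('wc.npz');K,T,d=f['K'],f['T'],f['d']
V,U=np.mgrid[0:420,0:560];c=np.stack([(U-K[0,2])/K[0,0]*d,-(V-K[1,2])/K[1,1]*d,-d],-1)
W=(c-T[:3,3])@T[:3,:3]
m=(d>0)&(np.hypot(W[...,0]-.607,W[...,1]+.038)<.04)&(W[...,2]>.162)&(W[...,2]<.172)
if m.any():print("cap",m.sum(),W[m].min(0),W[m].max(0))
E
```

```text
time: 18.4
tool_pos: [0.4512, -0.012, 0.088]
ee_rot: [3.141, -0.001, 0.414]
wrist_force: [-1.2, 0.8, 5.3]
width: 0.0224
time: 18.9
tool_pos: [0.4504, -0.0118, 0.0863]
ee_rot: [-3.141, 0.001, 0.414]
wrist_force: [0.2, -0.0, 0.8]
width: 0.0521
time: 19.4
tool_pos: [0.4507, -0.0119, 0.0868]
ee_rot: [3.141, 0.0, 0.414]
wrist_force: [-0.2, -0.7, 0.5]
width: 0.0916
time: 19.8
tool_pos: [0.4541, -0.0124, 0.2035]
ee_rot: [3.135, -0.011, 0.414]
wrist_force: [0.4, 0.3, -0.0]
width: 0.094
[ 0.4527 -0.0122  0.2003] [ 3.138 -0.006  0.414]
cam at [0.42  0.061 0.419] look [ 0.12 -0.25 -0.96] [[318.0, 0.0, 276.0], [0.0, 318.0, 213.0], [0.0, 0.0, 1.0]]
rim 587 [ 0.427  -0.0348  0.11  ] [0.4725 0.0103 0.1179] [ 0.4478 -0.0084  0.1144]
stamp 574 [ 0.4393 -0.0242  0.1452] [ 4.634e-01 -1.000e-04  1.552e-01] [ 0.4507 -0.0108  0.1517]
t 19.85 pos [ 0.4527 -0.0122  0.2003] yaw [179.8  -0.4  23.7] w 0.0938 F [ 0.1  0.4 -0.1]
turn [ 0.2 -0.4 -0.3] shift mm [130.9  85.7   1.5]
cap 202 [ 0.59812155 -0.03579692  0.1620971 ] [ 0.62339101 -0.02096764  0.16627894]
```

```bash
python3 -m jog '[[[0,0,0],[35,23,0],-1],[[0,0,0],[70,46,0],-1],[[0,0,0],[105,69,0],-1],[[0,0,0],[131,85,0],-1],[[0,0,0],[131,85,0],-1]]';python3 -m jog '[[[0,0,0],[0,0,0],-1],[[0,0,0],[0,0,0],-1],[[0,0,0],[0,0,0],-1]]'; python3 go.py .6077 -.037 .083 24
```

```text
time: 20.35
tool_pos: [0.6062, -0.0376, 0.1919]
ee_rot: [-3.138, 0.005, 0.413]
wrist_force: [-0.3, -0.1, -0.9]
width: 0.0939
time: 20.65
tool_pos: [0.6039, -0.0368, 0.1972]
ee_rot: [3.141, -0.0, 0.414]
wrist_force: [-0.1, -0.5, 1.0]
width: 0.0942
t 20.65 pos [ 0.6039 -0.0368  0.1972] yaw [180.   -0.   23.7] w 0.0942 F [-0.1 -0.5  1. ]
turn [ 0.  -0.  -0.3] shift mm [  3.3   1.6 114.2]
```

```bash
python3 -m jog '[[[0,0,0],[3,2,25],-1],[[0,0,0],[3,2,55],-1],[[0,0,0],[3,2,80],-1],[[0,0,0],[3,2,95],-1],[[0,0,0],[3,2,105],-1]]';python3 -m jog '[[[0,0,0],[0,0,4],-1],[[0,0,0],[0,0,9],-1],[[0,0,0],[0,0,9],-1],[[0,0,0],[0,0,9],-1]]'; python3 go.py .6077 -.037 .083 24
```

```text
time: 21.15
tool_pos: [0.6075, -0.0375, 0.091]
ee_rot: [-3.141, 0.001, 0.414]
wrist_force: [0.1, -0.6, -0.5]
width: 0.0941
time: 21.55
tool_pos: [0.609, -0.0378, 0.0837]
ee_rot: [3.141, -0.001, 0.414]
wrist_force: [0.4, -0.4, -0.1]
width: 0.0943
t 21.55 pos [ 0.609  -0.0378  0.0837] yaw [ 1.799e+02 -1.000e-01  2.370e+01] w 0.0943 F [ 0.4 -0.4 -0.1]
turn [ 0.1 -0.1 -0.3] shift mm [-0.9 -1.2  0.7]
```

```bash
python3 -m jog '[[[0,0,0],[-1,-1,0],0],[[0,0,0],[-1,-1,0],0.3],[[0,0,0],[-1,-1,0],1],[[0,0,0],[-1,-1,0],1],[[0,0,0],[-1,-1,0],1]]';python3 -m jog '[[[0,0,0],[0,0,0],1],[[0,0,0],[0,0,0],1],[[0,0,0],[0,0,0],1],[[0,0,0],[0,0,0],1],[[0,0,0],[0,0,0],1]]'; python3 go.py .6077 -.037 .083 24
```

```text
time: 22.05
tool_pos: [0.6071, -0.0372, 0.0828]
ee_rot: [3.141, -0.0, 0.414]
wrist_force: [0.9, -0.3, 0.9]
width: 0.0575
time: 22.55
tool_pos: [0.6078, -0.0369, 0.0828]
ee_rot: [3.141, -0.002, 0.414]
wrist_force: [4.5, 2.4, -1.5]
width: 0.0426
t 22.55 pos [ 0.6078 -0.0369  0.0828] yaw [ 1.80e+02 -1.00e-01  2.37e+01] w 0.0426 F [ 4.5  2.4 -1.5]
turn [ 0.  -0.1 -0.3] shift mm [-0.1  0.1 -0.2]
```

```bash
python3 -m jog '[[[0,0,0],[0,0,-4],1],[[0,0,0],[0,0,-8],1],[[0,0,0],[0,0,-12],1],[[0,0,0],[0,0,-12.5],1],[[0,0,0],[0,0,-12.5],1]]'; python3 go.py .6077 -.037 .083 24
```

```text
time: 23.05
tool_pos: [0.6076, -0.0368, 0.093]
ee_rot: [-3.141, -0.0, 0.414]
wrist_force: [7.3, 0.7, -9.4]
width: 0.0425
t 23.05 pos [ 0.6076 -0.0368  0.093 ] yaw [-180.    -0.    23.7] w 0.0425 F [ 7.3  0.7 -9.4]
turn [-0.  -0.  -0.3] shift mm [ 0.   0.2 10. ]
```

```bash
python3 -m jog '[[[0,0,0],[0,0,-1],1],[[0,0,0],[0,0,-2],1],[[0,0,0],[0,0,-2],1]]'; python3 -m jog '[[[0,0,-4],[0,0,0],1],[[0,0,-8],[0,0,0],1],[[0,0,-10],[0,0,0],1],[[0,0,-10],[0,0,0],1]]';python3 wr.py wd; python3 chk.py wd .45 -.012; python3 go.py .6077 -.037 .095 83.7
```

```text
time: 23.35
tool_pos: [0.6076, -0.0368, 0.0947]
ee_rot: [-3.141, -0.0, 0.414]
wrist_force: [7.6, 0.8, -9.8]
width: 0.0424
time: 23.75
tool_pos: [0.6074, -0.0369, 0.0945]
ee_rot: [-3.141, 0.0, 0.589]
wrist_force: [6.8, 0.3, -9.4]
width: 0.0425
[ 0.6074 -0.0368  0.0944] [-3.141  0.     0.588]
cam at [0.564 0.029 0.31 ] look [ 0.15 -0.22 -0.96] [[318.0, 0.0, 276.0], [0.0, 318.0, 213.0], [0.0, 0.0, 1.0]]
rim 1304 [ 0.4271 -0.0413  0.11  ] [ 0.4702 -0.0167  0.118 ] [ 0.4496 -0.0275  0.1141]
stamp 1025 [ 0.4428 -0.0414  0.145 ] [ 0.4625 -0.0271  0.155 ] [ 0.4555 -0.0336  0.1503]
t 23.8 pos [ 0.6074 -0.0368  0.0944] yaw [-179.9    0.    33.7] w 0.043 F [  6.1   1.8 -10.2]
turn [ -0.1  -0.  -50. ] shift mm [ 0.1  0.3 -0.6]
```

```bash
python3 -m jog '[[[0,0,-3],[0,0,0],1],[[0,0,-7],[0,0,0],1],[[0,0,-11],[0,0,0],1],[[0,0,-15],[0,0,0],1],[[0,0,-19],[0,0,0],1]]'; python3 -m jog '[[[0,0,-4],[0,0,0],1],[[0,0,-8],[0,0,0],1],[[0,0,-12],[0,0,0],1],[[0,0,-16],[0,0,0],1],[[0,0,-20],[0,0,0],1]]';python3 -m jog '[[[0,0,-4],[0,0,0],1],[[0,0,-7],[0,0,0],1],[[0,0,-9],[0,0,0],1],[[0,0,-10.5],[0,0,0],1],[[0,0,-10.5],[0,0,0],1]]';python3 wr.py we; python3 chk.py we .508 -.162; python3 go.py .6077 -.037 .083 83.7
```

```text
time: 24.3
tool_pos: [0.6072, -0.037, 0.0944]
ee_rot: [-3.14, 0.0, 0.922]
wrist_force: [7.2, 0.5, -9.7]
width: 0.0431
time: 24.8
tool_pos: [0.6071, -0.0373, 0.0944]
ee_rot: [-3.14, 0.0, 1.271]
wrist_force: [6.2, 1.0, -9.4]
width: 0.0428
time: 25.3
tool_pos: [0.607, -0.0375, 0.0944]
ee_rot: [-3.14, 0.0, 1.452]
wrist_force: [6.8, -0.5, -9.9]
width: 0.0428
[ 0.607  -0.0375  0.0944] [-3.14   0.     1.452]
cam at [ 0.529 -0.028  0.31 ] look [ 0.27 -0.03 -0.96] [[318.0, 0.0, 276.0], [0.0, 318.0, 213.0], [0.0, 0.0, 1.0]]
rim 2150 [ 0.4835 -0.1812  0.11  ] [ 0.5289 -0.1371  0.118 ] [ 0.5062 -0.1557  0.1141]
stamp 1379 [ 0.4953 -0.1638  0.145 ] [ 0.5198 -0.1461  0.1552] [ 0.5091 -0.152   0.1502]
t 25.35 pos [ 0.607  -0.0375  0.0944] yaw [-179.9    0.    83.2] w 0.0428 F [  5.   0. -10.]
turn [-0.1  0.  -0.5] shift mm [ 0.6  0.6 11.4]
```

```bash
python3 -m jog '[[[0,0,-0.5],[0,0,3],1],[[0,0,-0.5],[0,0,6],1],[[0,0,-0.5],[0,0,9],1],[[0,0,-0.5],[0,0,12],1],[[0,0,-0.5],[0,0,14],1]]';python3 -m jog '[[[0,0,0],[0,0,0],1],[[0,0,0],[0,0,0],1]]'; python3 go.py .6077 -.037 .083 83.7
```

```text
time: 25.85
tool_pos: [0.6073, -0.0375, 0.0828]
ee_rot: [3.141, 0.001, 1.461]
wrist_force: [2.7, 0.2, 0.8]
width: 0.0429
time: 26.05
tool_pos: [0.6072, -0.0375, 0.0829]
ee_rot: [3.141, 0.001, 1.461]
wrist_force: [4.7, -1.5, -5.3]
width: 0.0424
t 26.05 pos [ 0.6072 -0.0375  0.0829] yaw [180.    0.   83.7] w 0.0424 F [ 4.7 -1.5 -5.3]
turn [ 0.  0. -0.] shift mm [ 0.5  0.4 -0.1]
```

```bash
python3 -m jog '[[[0,0,0],[0,0,1],1],[[0,0,0],[0,0,1],0.3],[[0,0,0],[0,0,1],0],[[0,0,0],[0,0,1],-1],[[0,0,0],[0,0,1],-1]]';python3 -m jog '[[[0,0,0],[0,0,0],-1],[[0,0,0],[0,0,0],-1],[[0,0,0],[0,0,0],-1],[[0,0,0],[0,0,0],-1],[[0,0,0],[0,0,0],-1]]';python3 -m jog '[[[0,0,0],[0,0,-20],-1],[[0,0,0],[0,0,-50],-1],[[0,0,0],[0,0,-90],-1],[[0,0,0],[0,0,-130],-1],[[0,0,0],[0,0,-160],-1]]';python3 -m jog '[[[0,0,0],[-10,30,0],-1],[[0,0,0],[-20,60,0],-1],[[0,0,0],[-20,60,0],-1],[[0,0,0],[-20,60,0],-1]]'; python3 wr.py wf; python3 chk.py wf .508 -.162; python3 - <<'E'
from h import *
from bench import eyes
f=np.load('wf.npz');K,T,d,p=f['K'],f['T'],f['d'],f['p']
V,U=np.mgrid[0:420,0:560];c=np.stack([(U-K[0,2])/K[0,0]*d,-(V-K[1,2])/K[1,1]*d,-d],-1)
W=(c-T[:3,3])@T[:3,:3];r=np.hypot(W[...,0]-.6077,W[...,1]+.0373)
for n,a,b in(("cap",0,.012),("ringtop",.018,.0205),("flange",.027,.037)):
    m=(d>0)&(r>a)&(r<b);h=W[m][:,2]
    print(n,m.sum(),np.percentile(h,[10,25,50,75,90]).round(4) if m.any() else "")
s,_=eyes.snapshot("top");cv2.imwrite("pics/fin.png",np.hstack([cv2.resize(p[:,:,::-1],(400,300)),cv2.resize(s[150:270,220:380,::-1],(400,300),interpolation=2)]))
E
python3 go.py .6077 -.037 .2 83.7
```

```text
time: 26.55
tool_pos: [0.6064, -0.0371, 0.0825]
ee_rot: [-3.14, 0.0, 1.461]
wrist_force: [0.1, -0.9, 0.7]
width: 0.0596
time: 27.05
tool_pos: [0.607, -0.0372, 0.0823]
ee_rot: [-3.142, 0.0, 1.461]
wrist_force: [-0.7, 0.5, 0.3]
width: 0.0938
time: 27.55
tool_pos: [0.6075, -0.0372, 0.2455]
ee_rot: [3.138, 0.0, 1.461]
wrist_force: [0.9, -0.3, 0.8]
width: 0.0942
time: 27.95
tool_pos: [0.6643, -0.0637, 0.2408]
ee_rot: [-3.139, -0.0, 1.46]
wrist_force: [-0.2, 0.1, -0.3]
width: 0.094
[ 0.664  -0.0634  0.2418] [-3.14  -0.     1.461]
cam at [ 0.587 -0.055  0.457] look [ 0.27 -0.03 -0.96] [[318.0, 0.0, 276.0], [0.0, 318.0, 213.0], [0.0, 0.0, 1.0]]
rim 698 [ 0.4848 -0.1841  0.1101] [ 0.53   -0.1386  0.1179] [ 0.5096 -0.1575  0.1143]
stamp 694 [ 0.4964 -0.1713  0.145 ] [ 0.5209 -0.1479  0.1555] [ 0.5097 -0.1582  0.1515]
cap 565 [0.1635 0.1639 0.1645 0.1651 0.1658]
ringtop 279 [0.1392 0.1398 0.1403 0.1407 0.1411]
flange 6028 [0.108  0.1092 0.3903 0.3921 0.3928]
t 28.05 pos [ 0.6638 -0.0632  0.2425] yaw [-180.    -0.    83.7] w 0.094 F [-0.8 -1.1 -0. ]
turn [-0. -0.  0.] shift mm [ 19.9 -58.7  42.5]
```

View pics/fin.png

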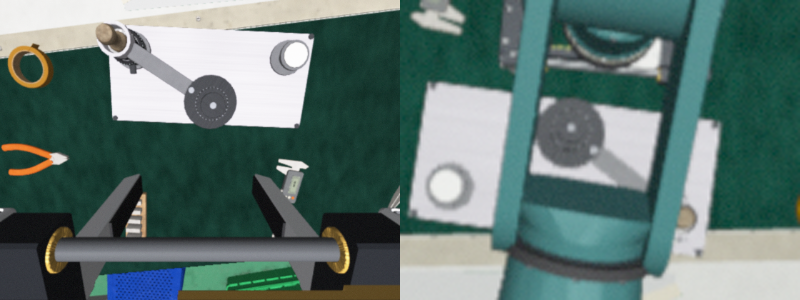

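```bash
python3 -c "
from bench import close_job
print(close_job())"
```

```text
the job is handed in; nothing more can be done
None
```

The job is done and handed in at about 28 s of the 72 s allowed, with the stamp standing in the cup over the camera.

- **Collar:** I turned it one click, from -0.4 to the long mark. A picture taken after letting go showed the lug in line with the mark. I did not look at it again after the swing, but nothing touched it.
- **Stamp:** I stood it in the cup. After the swing its top measured about 0.155 m (0.154 expected), so it is upright and on the floor of the cup.
- **Index ring and swing arm:** I pulled the ring up about 12 mm, swung the arm +60° to the camera side and let the ring drop. The ring top measured 0.140 m and the flange 0.108 m, which are their home heights. The cup centre is about (0.507, -0.161), within 1 mm of the lens at (0.508, -0.162).
- **Tape roll, ink pad and cutters:** the arm went near none of them. The last picture shows the tape roll and cutters with no sign of having moved; the ink pad was out of its view.

**Disagreement found:** the fingertips ended about 39 mm short of the stated TCP. My first two attempts at the collar closed on the camera barrel instead (about 40 mm wide), without turning it. I lowered the grip, and the third closed on the collar at 53.6 mm. I allowed for this offset in every later grasp.

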